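Find the lightweight mortar bar by feel and seat it in the length comparator

ROBOT

A 6-joint arm with a two-finger parallel gripper is mounted at the origin on a cart in front of the work surface, level with it; the furniture and walls round the work are solid. World frame = base frame: x ahead of the robot, y to its left, z up, the work surface at z = 0. Lengths are in m, angles in rad, forces in N, time in s.
With the tool pointing down it reaches from about 0.425 to 0.95 m from the base axis. Payload 3.5 kg.
Tool frame: the origin (TCP) lies on the centre line of the jaws, within the pads' length; the fingertips stand ahead of it and the grasp point (between the pads) lies 11 mm behind it (tips_ahead is the z of the fingertips in the tool frame, in m); z points along the fingers, y is the direction in which the jaws open and shut (so a half turn about z gives the same grasp; the last joint's range is limited). The gripper opens to 85 mm and grips with 20 to 120 N. Pads are 22 mm wide; open, the fingers measure 114 mm over their backs; the gripper's body (76 mm by 85 mm) begins 54 mm behind the grasp point. The pads swing forward as they close: fully open they stand 13 mm farther back than shut.
Start: joints at [-1.35, 0.286, 1.577, -0, 1.279, -0.15], TCP at [0.245, -0.629, 0.239] pointing down, gripper open.
Joint ranges: [-2.77, 2.77], [-0.9, 2.22], [0.21, 2.48], [-1.53, 4.67], [0.24, 2.81], [-2.84, 2.84]. Speed limits (rad/s): [2.79, 2.79, 3.14, 3.14, 3.14, 3.14].

INTERFACE

Orientations are given as a unit quaternion [x, y, z, w].
In Python, from plant import * gives the robot as it stands. The module is installed in compiled form; this text tells all that it offers.
- The arm moves only by the tool move_arm, never from a script. Its arguments are lists of equal length, an entry for each row: "linear": the shift along the world's x, y, z in m, a list of three; "twist": the turn, a rotation vector about the world's x, y, z in degrees, a list of three. A call has 1 to 20 rows; each row shifts and turns the pose as measured when the row begins; what a row does not reach is not made up. A row lasts 1/12 s, in which the tool goes at most 41.7 mm and 7.16 degrees, less where a joint would pass 70% of its speed; a pose out of reach is approached as far as the arm can. A call is refused whole if a number of a shift passes 0.0417 or a number of a turn 7.16, either way. A call with a gripper value outside its range is refused whole. "grip" is the opening, from 0 (shut) to 1 (fully open), set as the call begins (left out, the last holds). The fingers move at their own pace and stop on an object; "force" is the grip in N (left out, the last holds). Time passes only in rows, so rows that do not move let the fingers close. It gives the time, the measured TCP pose, the force and the opening at its end, in the units of the state.
- get_state(): the state, without advancing time (a new reading comes with each control period).
- read_camera(name): name is "scene" or "top" or "wrist"; returns a dict with "img" (384x512x3 uint8, blue, green, red), "depth" (384x512 float32, m along the optical axis (not along the pixel's ray), 0 where there is no reading), "fx", "fy", "cx", "cy" (pixels), "dist" ([k1, k2, p1, p2, k3] as OpenCV has them; the pictures are not rectified), "rvec" (rotation vector, rad) and "tvec" (3), from world to camera coordinates, as OpenCV has them. Camera axes: x right, y down, z forward; pixel columns grow to the right and rows downward; lengths in m; the calibration is good to about 2 mm. A picture is of the moment at which its call begins.
- sign_off(): hands the job in, once; it reports no verdict.
The state is a dict: "time": time; "qpos": joint angles; "dq": joint speeds; "joint_efforts": joint torques, N m; "eef_pos": TCP position; "tcp_rot": TCP orientation; "contact_force": force on the tool from outside, world axes, zero at the start; "wrist_torque": the same for the moment, N m; "opening": opening from 0.0 (shut) to 1.0 (fully open).
Only numpy, scipy, OpenCV 4.12 (cv2) and the standard library are available. Lean on these libraries where they do the work, as an engineer would, in place of code of your own. Each camera call takes 0.05 s, during which the arm holds its last target.

TASK

One of the three mortar bars is lightweight mortar, though they look alike: only its weight tells. Find it, lay it in the channel of the length comparator and slide the measuring head up until the bar sits snug between the head and the fixed anvil, without ramming it; leave the head there. The other two bars stay lying on the worktop, and nothing else is to be disturbed.

Things in the scene. Friction and masses are not known exactly. Their poses are not given: they have to be found in the camera images.
- bed: length comparator, fixed: a blue-grey cast bed, 290 (x) x 76 mm, with a channel along it. Origin under its middle, on the worktop; x runs along the channel from the sliding head to the fixed anvil, z up. The bar rests on two steel strips at z = 24 mm, between side fences 48 mm apart whose tops are at z = 33 mm. Anvil face at x = +100 mm
- skids: the two steel strips along the channel floor that carry the bar, tops 24 mm above the worktop; same frame as bed
- anvil: fixed anvil block at the far end of the bed, 62 mm wide, top 76 mm above the worktop; same frame as bed; its steel face stands at x = +100 mm in that frame and looks to -x, centre 44 mm above the worktop
- seat (a point): the point where the centre of a bar lies when it is seated: 80 mm from the anvil face, 44 mm above the worktop; axes as bed
- head (a joint): sliding measuring head, a blue-grey block, steel face towards the anvil. 0 m: fully open, faces 195 mm apart; grows as it slides to the anvil (faces 195 mm minus this apart; 35 mm when closed on a bar, 60 mm at most). Starts at 0 to 55 mm. About 1.2 N of friction; stays where it is left. Pushing a bar along the strips takes 1 to 5 N more; then the anvil stops it dead
- knob (a point): centre of the black round push knob on top of the head: 24 mm across, from 82 to 108 mm above the worktop, 24 mm behind the head's face; free all round, can be pinched from above. Axes as bed
- bar_a_mid (a point): grey mortar test bar, 160 x 40 x 40 mm, lying flat; the three look alike. This point is its centre, 20 mm above its underside; x runs along its length (either end may be taken as front). Its mass is hidden: about 0.34 kg (0.31 to 0.37) if it is lightweight mortar, about 0.60 kg (0.56 to 0.63) if normal. Weigh it by lifting.
- bar_b_mid (a point): another such bar: same size, same looks, centre and axes as bar_a_mid, its own hidden mass. Behind the bars the bell of the green mixer overhangs the worktop (x over 0.53 m, y -0.32 to -0.24 m, from 0.31 m up): keep the wrist clear of it
- bar_c_mid (a point): another such bar: same size, same looks, centre and axes as bar_a_mid, its own hidden mass. Behind the bars the bell of the green mixer overhangs the worktop (x over 0.53 m, y -0.32 to -0.24 m, from 0.31 m up): keep the wrist clear of it
- bar_a: the body of the same bar; its origin is the centre of its underside
- bar_b: the body of the same bar; its origin is the centre of its underside
- bar_c: the body of the same bar; its origin is the centre of its underside
- mould_mid (a point): black conical test ring with a grey filling, 86 mm across, 40 mm high, among the bars; a bystander. This point is its centre, half-way up
- bottle_1_mid (a point): white plastic sample bottle, 50 mm across, 81 mm high; a bystander; its centre
- bottle_2_mid (a point): white plastic sample bottle, 53 mm across, 81 mm high; a bystander; its centre
- brass_weight_mid (a point): brass weight, 36 mm across, 50 mm high; a bystander; its centre
- carton_mid (a point): yellow carton lying flat, 110 (x) x 70 x 34 mm; a bystander; its centre
- brush_mid (a point): flat cleaning brush lying down, 179 (x) x 46 x 14 mm; a bystander; its centre

How it is judged:
On the way:
1. the lightweight bar lies in the comparator's channel on its strips, let go (((x of bar_a_mid in the frame of bed between -0.022 and 0.024 m and y of bar_a_mid in the frame of bed between -0.006 and 0.006 m and z of bar_a_mid in the frame of bed between 0.04 and 0.048 m and angle between the x axis of bar_a_mid and the x axis of bed, either way round below 0.08 rad and contact force between bar_a and skids between 2 and 4.6 N and contact force between the fingers and bar_a below 0.05 N) or (x of bar_b_mid in the frame of bed between -0.022 and 0.024 m and y of bar_b_mid in the frame of bed between -0.006 and 0.006 m and z of bar_b_mid in the frame of bed between 0.04 and 0.048 m and angle between the x axis of bar_b_mid and the x axis of bed, either way round below 0.08 rad and contact force between bar_b and skids between 2 and 4.6 N and contact force between the fingers and bar_b below 0.05 N) or (x of bar_c_mid in the frame of bed between -0.022 and 0.024 m and y of bar_c_mid in the frame of bed between -0.006 and 0.006 m and z of bar_c_mid in the frame of bed between 0.04 and 0.048 m and angle between the x axis of bar_c_mid and the x axis of bed, either way round below 0.08 rad and contact force between bar_c and skids between 2 and 4.6 N and contact force between the fingers and bar_c below 0.05 N))), for 0.3 s.
At the end, for the whole second after the job is handed in: the lightweight bar (1.2 to 5.4 N on the strips) lies in the channel within 2.5 mm of the seat along the bed, 4 mm in height, 6 mm across, 0.08 rad of the bed's line; the head reads 33.5 to 36.5 mm (snug); the other two bars lie on the worktop (centres below 30 mm); all at rest (value of joint head between 0.0335 and 0.0365 m and ((x of bar_a_mid in the frame of bed between 0.0175 and 0.0225 m and y of bar_a_mid in the frame of bed between -0.006 and 0.006 m and z of bar_a_mid in the frame of bed between 0.04 and 0.048 m and angle between the x axis of bar_a_mid and the x axis of bed, either way round below 0.08 rad and contact force between bar_a and skids between 1.2 and 5.4 N and height (world z) of each of bar_b_mid, bar_c_mid below 0.03 m) or (x of bar_b_mid in the frame of bed between 0.0175 and 0.0225 m and y of bar_b_mid in the frame of bed between -0.006 and 0.006 m and z of bar_b_mid in the frame of bed between 0.04 and 0.048 m and angle between the x axis of bar_b_mid and the x axis of bed, either way round below 0.08 rad and contact force between bar_b and skids between 1.2 and 5.4 N and height (world z) of each of bar_a_mid, bar_c_mid below 0.03 m) or (x of bar_c_mid in the frame of bed between 0.0175 and 0.0225 m and y of bar_c_mid in the frame of bed between -0.006 and 0.006 m and z of bar_c_mid in the frame of bed between 0.04 and 0.048 m and angle between the x axis of bar_c_mid and the x axis of bed, either way round below 0.08 rad and contact force between bar_c and skids between 1.2 and 5.4 N and height (world z) of each of bar_a_mid, bar_b_mid below 0.03 m)) and linear speed of each of bar_a, bar_b, bar_c below 0.02 m/s); the robot touches nothing.
It fails at once if a bystander (mould, bottles, brass weight, carton, brush) is shoved more than 4 cm (distance of any of mould_mid, bottle_1_mid, bottle_2_mid, brass_weight_mid, carton_mid, brush_mid from where it was at the start of the episode above 0.04 m).
It fails at once if a bottle or the brass weight is knocked over (angle between any of bottle_1_mid, bottle_2_mid, brass_weight_mid's own z axis and vertical above 0.6 rad).
It fails at once if a bar is rammed against the fixed anvil with over 40 N (contact force between any of bar_a, bar_b, bar_c and anvil above 40 N).
It also fails if it takes over 72 s, if anything falls off the work surface, if the arm or the gripper's body presses on something with over 40 N, if the wrist force passes 120 N, or if a joint passes its speed limit or range.

## Working session

There is one attempt and no reset: what is moved stays moved. The work goes in short steps, Python scripts to look and compute and a tool call to move; the robot and the scene stay as the last step left them, time stands still between calls to the robot, and variables do not carry over. Pictures are saved under pics/ and viewed, and the job is handed in when it is done.

Besides the shell and the picture viewer there is one more tool, called after "Emit:" by a JSON object that holds its "method" and its "body". move_arm: Moves the arm, as the interface text tells. Its arguments: {"type":"object","properties":{"linear":{"type":"array","items":{"type":"array","items":{"type":"number"}}},"twist":{"type":"array","items":{"type":"array","items":{"type":"number"}}},"grip":{"type":"number"},"force":{"type":"number"}},"required":["linear","twist"]}

```bash
mkdir -p pics; cat > h.py <<'E'
import numpy as np, cv2
from plant import *
def cam(name):
    c=read_camera(name); np.savez(''+name+'.npz',**{k:np.asarray(v) for k,v in c.items()}); return c
def pts(c):
    h,w=c['depth'].shape
    u,v=np.meshgrid(np.arange(w),np.arange(h))
    K=np.array([[c['fx'],0,c['cx']],[0,c['fy'],c['cy']],[0,0,1]],float)
    p=cv2.undistortPoints(np.stack([u,v],-1).reshape(-1,1,2).astype(float),K,np.array(c['dist'],float)).reshape(h,w,2)
    d=c['depth']; P=np.dstack([p[...,0]*d,p[...,1]*d,d])
    R=cv2.Rodrigues(np.array(c['rvec'],float))[0]
    W=(P-np.array(c['tvec']).reshape(3))@R
    W[d==0]=np.nan
    return W
def save(c,n): cv2.imwrite('pics/'+n+'.png',c['img'])
E
python3 - <<'E'
from h import *
s=get_state(); print(s)
for n in ['scene','top']:
    c=cam(n); save(c,n+'0'); W=pts(c); print(n,np.nanmin(W,(0,1)),np.nanmax(W,(0,1)))
E
```

```text
{'time': 0.0, 'qpos': array([-1.35002180e+00,  2.87196694e-01,  1.57818093e+00,  1.89672383e-05,
        1.27860591e+00, -1.50005571e-01]), 'dq': array([1.23978511e-04, 5.14963982e-04, 6.10643379e-04, 5.06644004e-04,
       2.64294277e-04, 3.00767348e-05]), 'joint_efforts': array([-4.47650143e-05, -4.05980873e+01, -2.92622817e+01, -1.48271392e-04,
        5.94226949e-03,  2.58665089e-06]), 'eef_pos': array([ 0.24446756, -0.62848702,  0.23792435]), 'tcp_rot': array([ 9.82864231e-01,  1.84327086e-01, -3.32184101e-05, -1.19501057e-03]), 'contact_force': array([-0.0489414 ,  0.51402303, -0.25261685]), 'wrist_torque': array([0.01783393, 0.01133102, 0.0027751 ]), 'opening': 1.0015740980098304}
scene [-0.69556067 -2.54633588 -0.74411755] [0.90909161 0.73845122 0.7809113 ]
top [-0.28717352 -1.39155405 -0.7449771 ] [0.90503965 1.17215734 0.7230285 ]
```

View pics/scene0.png

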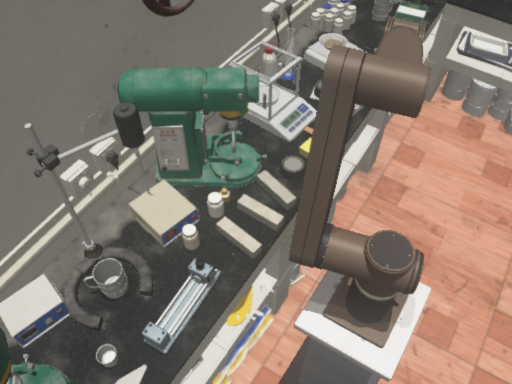

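View pics/top0.png

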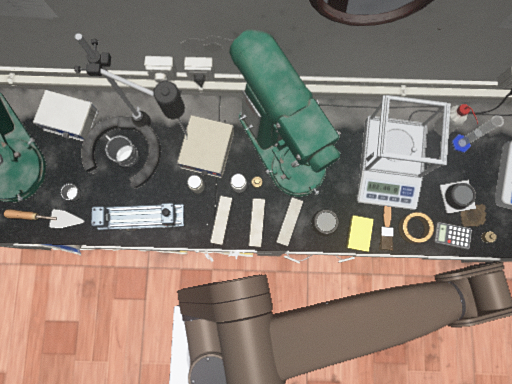

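```bash
python3 - <<'E'
from h import *
c=dict(np.load('top.npz')); W=pts(c)
for n,(u,v) in dict(a=(222,220),b=(257,222),c=(290,221),m=(325,221),b1=(195,183),b2=(238,182),w=(257,182)).items():
    print(n,W[v,u].round(4))
# bars: height 32-46 mm comps
m=((W[...,2]>0.032)&(W[...,2]<0.046)).astype(np.uint8)
n,l,st,ce=cv2.connectedComponentsWithStats(m)
for i in range(1,n):
    if st[i,4]<80: continue
    P=W[l==i][:,:2].astype(np.float32)
    r=cv2.minAreaRect(P); print(ce[i].round(0),st[i,4],np.array(r[0]).round(4),np.array(r[1]).round(4),r[2],np.median(W[l==i][:,2]).round(4))
x0,y0,x1,y1=80,190,200,240
im=cv2.resize(c['img'][y0:y1,x0:x1],None,fx=6,fy=6,interpolation=cv2.INTER_CUBIC)
cv2.imwrite('pics/bed.png',im)
for v in range(200,232,3): print(v,[int(1000*z) if z==z else -1 for z in W[v,86:190:4,2]])
print(W[216,90],W[216,185])
E
```

```text
a [0.4328 0.0098 0.0384]
b [ 0.4292 -0.107   0.0413]
c [ 0.4355 -0.2166  0.0428]
m [ 0.4394 -0.3335  0.0391]
b1 [0.5468 0.0996 0.0833]
b2 [ 0.5545 -0.0409  0.0824]
w [ 0.5636 -0.1032  0.0477]
[122. 142.] 1255 [0.687  0.3622] [0.2634 0.2561] 74.58142852783203 0.0355
[ 18. 169.] 1524 [0.5946 0.7004] [0.2107 0.1336] 7.054893493652344 0.0367
[504. 174.] 230 [ 0.6216 -0.9392] [0.0436 0.2262] 87.80796813964844 0.0395
[296. 175.] 955 [ 0.5991 -0.2322] [0.1755 0.1233] 63.16975784301758 0.0365
[462. 195.] 373 [ 0.5419 -0.7935] [0.0812 0.0821] 45.71778869628906 0.0427
[388. 199.] 570 [ 0.525  -0.5424] [0.201  0.0569] 80.8026351928711 0.0403
[221. 220.] 555 [0.4336 0.0126] [0.0408 0.1602] 80.53474426269531 0.0405
[289. 222.] 548 [ 0.4349 -0.2154] [0.0401 0.1597] 71.97413635253906 0.0406
[257. 222.] 548 [ 0.429  -0.1062] [0.0399 0.1598] 86.75030517578125 0.0405
[326. 222.] 462 [ 0.4379 -0.3371] [0.0777 0.0807] 2.3641698360443115 0.0396
[426. 224.] 109 [ 0.4371 -0.6665] [0.0918 0.0375] 20.266403198242188 0.0434
[360. 234.] 546 [ 0.403  -0.4515] [0.0707 0.1101] 80.75003814697266 0.0354
[406. 228.]
[... 564 characters left out ...]
15 [-2, 0, 76, 68, 79, 56, 25, 23, 18, 21, 22, 16, 14, 20, 21, 15, 22, 22, 16, 78, 107, 83, 58, 18, 22, 0]
218 [0, 0, 74, 74, 72, 58, 13, 21, 21, 23, 18, 19, 23, 21, -1, 19, 21, 30, 26, 79, 73, 81, 60, 23, 19, 3]
221 [1, 1, 81, 81, 77, 44, 21, 23, 23, 24, 24, 26, 25, 22, 29, 19, 16, 17, 19, 75, 81, 73, 59, 21, 24, -1]
224 [3, -2, 73, 77, 76, 42, 21, 27, 32, 33, 32, 34, 35, 36, 34, 35, 32, 32, 34, 75, 73, 74, 56, 12, 18, 6]
227 [-1, -1, 0, 17, 20, 16, 22, 15, 16, 17, 22, 16, 18, 6, 14, 14, 11, 20, 18, 12, 9, -6, 1, 3, 1, -5]
230 [0, 1, -3, 2, 1, 2, -2, 1, 1, 0, 1, 4, 1, 4, -3, 1, 0, -2, 2, -3, -3, 0, 0, 3, 0, 0]
[0.43811126 0.46274287 0.00125835] [4.47473570e-01 1.39950712e-01 1.48695612e-04]
```

View pics/bed.png

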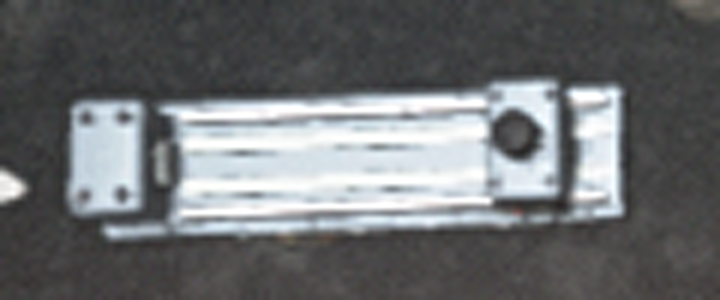

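```bash
python3 - <<'E'
import plant; print([k for k in dir(plant) if not k.startswith('_')])
from h import *
c=dict(np.load('top.npz')); W=pts(c)
for (x0,x1,y0,y1) in [(85,200,105,230),(165,200,180,232)]:
  pass
for name,(u0,u1),(lo,hi) in [('anvil',(84,108),(.068,.085)),('head',(155,180),(.068,.086)),('knob',(155,180),(.1,.12))]:
    S=W[195:235,u0:u1].reshape(-1,3); S=S[(S[:,2]>lo)&(S[:,2]<hi)]
    r=cv2.minAreaRect(S[:,:2].astype(np.float32)); print(name,len(S),S.mean(0).round(4),np.round(cv2.boxPoints(r),4).tolist(),r[1],r[2])
# bars long axis
m=((W[...,2]>0.032)&(W[...,2]<0.046)).astype(np.uint8)
n,l,st,ce=cv2.connectedComponentsWithStats(m)
for u,v in [(221,220),(257,222),(289,222)]:
    P=W[l==l[v,u]][:,:2]; d=np.linalg.svd(P-P.mean(0),full_matrices=False)[2][0]; print(P.mean(0),np.degrees(np.arctan2(d[1],d[0])))
c=cam('wrist'); save(c,'w0')
im=c['depth']; print(np.unique(im[::40,::40].round(3)))
s=dict(np.load('scene.npz'));cv2.imwrite('pics/sg.png',cv2.resize(s['img'][130:370,120:320],None,fx=3,fy=2.4,interpolation=cv2.INTER_CUBIC))
E
```

```text
['Unreachable', 'get_state', 'read_camera', 'sign_off', 'tips_ahead']
anvil 234 [0.4294 0.4109 0.0756] [[0.3986000120639801, 0.4311000108718872], [0.4018999934196472, 0.38909998536109924], [0.46219998598098755, 0.3937999904155731], [0.45879998803138733, 0.4357999861240387]] (0.0604400597512722, 0.04212918505072594) 4.513516426086426
head 213 [0.4431 0.1835 0.0773] [[0.40799999237060547, 0.2046000063419342], [0.4106999933719635, 0.16369999945163727], [0.4810999929904938, 0.16840000450611115], [0.478300005197525, 0.2092999964952469]] (0.07052148878574371, 0.0409909151494503) 3.846095085144043
knob 46 [0.4461 0.185  0.1078] [[0.4343000054359436, 0.1949000060558319], [0.436599999666214, 0.17339999973773956], [0.4593999981880188, 0.17589999735355377], [0.4569999873638153, 0.19740000367164612]] (0.022846287116408348, 0.02162465825676918) 6.182061195373535Traceback (most recent call last):
  File "<stdin>", line 13, in <module>
    u, s, vh = gufunc(a, signature=signature)
               ~~~~~~^^^^^^^^^^^^^^^^^^^^^^^^
    raise LinAlgError("SVD did not converge")
numpy.linalg.LinAlgError: SVD did not converge
```

```bash
python3 - <<'E'
from h import *
print(tips_ahead, tips_ahead() if callable(tips_ahead) else '')
c=dict(np.load('top.npz')); W=pts(c)
m=((W[...,2]>0.032)&(W[...,2]<0.046)).astype(np.uint8)
n,l,st,ce=cv2.connectedComponentsWithStats(m)
for i in range(1,n):
    if not(500<st[i,4]<556): continue
    P=W[l==i][:,:2]; d=np.linalg.svd(P-P.mean(0),full_matrices=False)[2][0]; print(P.mean(0),np.degrees(np.arctan2(d[1],d[0])))
c=cam('wrist'); save(c,'w0')
cv2.imwrite('pics/sg.png',cv2.resize(np.load('scene.npz')['img'][130:370,120:320],None,fx=3,fy=2.4,interpolation=cv2.INTER_CUBIC))
R=cv2.Rodrigues(c['rvec'])[0]; print('wrist cam pos',-R.T@np.ravel(c['tvec']),'fwd',R[2],'right',R[0],c['fx'])
E
```

```text
0.008 
[0.43279103 0.01280239] 170.67548642309507
[ 0.4342477  -0.21487783] 162.17257249328372
[ 0.42827507 -0.10633844] 176.67756930579725
[ 0.40123193 -0.45120893] 169.95966314195547
wrist cam pos [ 0.3232286  -0.59922027  0.37163468] fwd [-0.30646188 -0.11649398 -0.94472761] right [ 0.36123013 -0.93247411 -0.00219708] 281.1096047076649
```

View pics/w0.png

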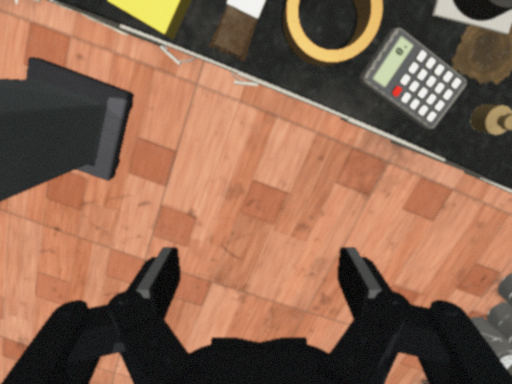

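View pics/sg.png

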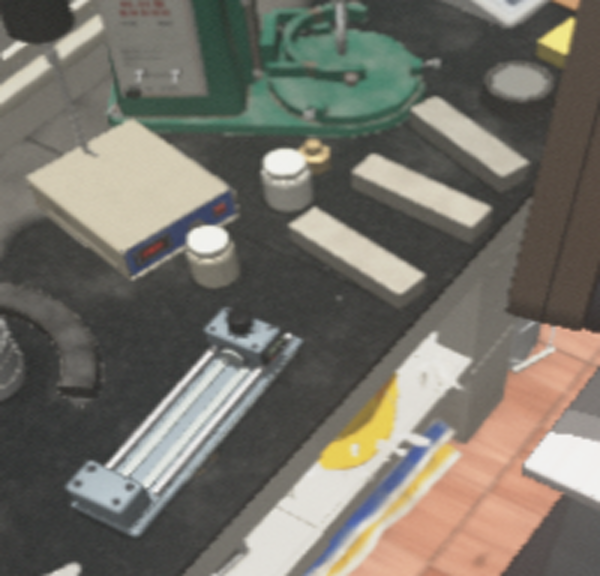

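Emit:
{"method": "move_arm", "body": {"linear": [[0.016,0.0345,-0.009],[0.016,0.0345,-0.009],[0.016,0.0345,-0.009],[0.016,0.0345,-0.009],[0.016,0.0345,-0.009],[0.016,0.0345,-0.009],[0.016,0.0345,-0.009],[0.016,0.0345,-0.009],[0.016,0.0345,-0.009],[0.016,0.0345,-0.009],[0.016,0.0345,-0.009],[0.016,0.0345,-0.009],[0,0,0]], "twist": [[0,0,-3.25],[0,0,-3.25],[0,0,-3.25],[0,0,-3.25],[0,0,-3.25],[0,0,-3.25],[0,0,-3.25],[0,0,-3.25],[0,0,-3.25],[0,0,-3.25],[0,0,-3.25],[0,0,-3.25],[0,0,0]], "grip": 0.8, "force": 60}}

```text
time: 1.23
eef_pos: [0.4355, -0.1954, 0.1218]
tcp_rot: [0.984, -0.176, -0.003, -0.001]
contact_force: [-0.8, -0.0, -0.2]
opening: 0.797
```

```bash
cat >> h.py <<'E'
from scipy.spatial.transform import Rotation as Ro
def pose():
    s=get_state(); R=Ro.from_quat(s['tcp_rot']).as_matrix()
    print('t',round(s['time'],2),'p',s['eef_pos'].round(4),'yaw',round(np.degrees(np.arctan2(R[1,0],R[0,0])),2),'z',R[:,2].round(4),'F',s['contact_force'].round(2),'T',s['wrist_torque'].round(2),'op',round(s['opening'],3),'q',s['qpos'].round(2))
    return s
def rects(c,lo,hi,amin=300):
    W=pts(c); m=((W[...,2]>lo)&(W[...,2]<hi)).astype(np.uint8)
    m=cv2.morphologyEx(m,cv2.MORPH_OPEN,np.ones((3,3)))
    n,l,st,ce=cv2.connectedComponentsWithStats(m)
    for i in range(1,n):
        if st[i,4]<amin: continue
        P=W[l==i]; r=cv2.minAreaRect(P[:,:2].astype(np.float32)); print(ce[i].round(0),st[i,4],np.round(r[0],4),np.round(r[1],4),round(r[2],2),'z',np.median(P[:,2]).round(4))
E
python3 - <<'E'
from h import *
pose()
c=cam('wrist'); save(c,'w1'); rects(c,.033,.047)
E
```

```text
t 1.23 p [ 0.4355 -0.1954  0.1218] yaw -20.29 z [-0.0054  0.0034 -1.    ] F [-0.76 -0.05 -0.18] T [-0.   -0.03  0.04] op 0.797 q [-0.63 -0.02  2.14 -0.    1.02  1.29]
[233.  29.] 7553 [ 0.5619 -0.2189] [0.1371 0.0404] 69.31 z 0.0366
[425. 134.] 8389 [ 0.44   -0.3379] [0.0812 0.0806] 67.43 z 0.0381
[281. 177.] 9216 [ 0.437  -0.2167] [0.0405 0.1605] 72.08 z 0.0393
[ 41. 119.] 768 [ 0.5576 -0.0581] [0.0206 0.0507] 74.45 z 0.04
[149. 201.] 5106 [ 0.4587 -0.1091] [0.0414 0.1043] 87.07 z 0.039
[ 44. 250.] 5215 [0.4454 0.0097] [0.043  0.1401] 80.69 z 0.0389
[202. 291.] 766 [ 0.3695 -0.1191] [0.0267 0.0592] 53.96 z 0.0389
```

View pics/w1.png

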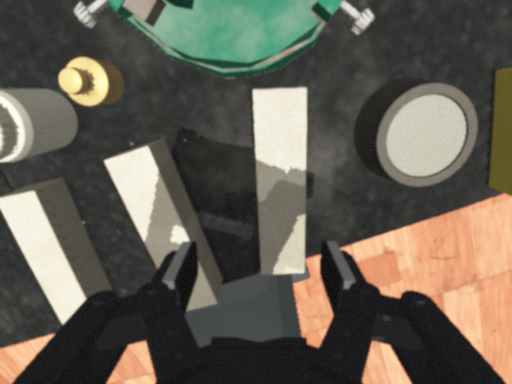

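Emit:
{"method": "move_arm", "body": {"linear": [[0,-0.0105,0],[0,-0.0105,0],[0,0,-0.02],[0,0,-0.02],[0,0,-0.015],[0,0,0]], "twist": [[0,0,1.2],[0,0,1.2],[0,0,0],[0,0,0],[0,0,0],[0,0,0]]}}

```text
time: 1.78
eef_pos: [0.4364, -0.2249, 0.0692]
tcp_rot: [0.988, -0.152, 0.001, 0.003]
contact_force: [-0.5, 0.6, -0.1]
opening: 0.804
```

```bash
python3 -c "
from h import *
pose()"
```

```text
t 1.78 p [ 0.4364 -0.2249  0.0692] yaw -17.45 z [ 4.0e-04 -6.9e-03 -1.0e+00] F [-0.52  0.55 -0.15] T [0.05 0.07 0.03] op 0.804 q [-0.68  0.1   2.14 -0.01  0.9   1.2 ]
```

Emit:
{"method": "move_arm", "body": {"linear": [[0,0.004,-0.01],[0,0.004,-0.01],[0,0,-0.015],[0,0,-0.01],[0,0,0],[0,0,0]], "twist": [[0,0,0],[0,0,0],[0,0,0],[0,0,0],[0,0,0],[0,0,0]]}}

```text
time: 2.28
eef_pos: [0.437, -0.2197, 0.0237]
tcp_rot: [0.988, -0.153, 0.003, 0.005]
contact_force: [0.2, -0.6, 0.7]
opening: 0.795
```

```bash
python3 -c "
from h import *
pose()"
```

```text
t 2.28 p [ 0.437  -0.2197  0.0237] yaw -17.61 z [ 0.0039 -0.0104 -0.9999] F [ 0.2  -0.57  0.65] T [ 0.01  0.01 -0.04] op 0.795 q [-0.67  0.18  2.16 -0.01  0.8   1.21]
```

Emit:
{"method": "move_arm", "body": {"linear": [[0,0.003,0],[0,0,0],[0,0,0],[0,0,0],[0,0,0],[0,0,0],[0,0,0]], "twist": [[0.6,0.2,0],[0,0,0],[0,0,0],[0,0,0],[0,0,0],[0,0,0],[0,0,0]], "grip": 0.2}}

```text
time: 2.87
eef_pos: [0.4376, -0.2164, 0.0252]
tcp_rot: [0.988, -0.153, 0.001, -0.0]
contact_force: [-0.3, 1.2, -2.6]
opening: 0.453
```

```bash
python3 -c "
from h import *
pose()"
```

```text
t 2.87 p [ 0.4376 -0.2164  0.0252] yaw -17.57 z [ 0.0015  0.     -1.    ] F [-0.31  1.24 -2.65] T [-0.02  0.02 -0.02] op 0.453 q [-0.67  0.18  2.16  0.    0.81  1.21]
```

Emit:
{"method": "move_arm", "body": {"linear": [[0,0,0.01],[0,0,0.015],[0,0,0.01],[0,0,0],[0,0,0],[0,0,0],[0,0,0],[0,0,0]], "twist": [[0,0,0],[0,0,0],[0,0,0],[0,0,0],[0,0,0],[0,0,0],[0,0,0],[0,0,0]]}}

```text
time: 3.53
eef_pos: [0.436, -0.2152, 0.0617]
tcp_rot: [0.988, -0.153, -0.001, -0.001]
contact_force: [-0.8, -0.3, -2.5]
opening: 0.454
```

```bash
python3 -c "
from h import *
pose()
for i in range(3):
  c=cam('wrist'); print(get_state()['contact_force'])
save(c,'w2')"
```

```text
t 3.53 p [ 0.436  -0.2152  0.0617] yaw -17.57 z [-0.001   0.0019 -1.    ] F [-0.79 -0.28 -2.47] T [-0.07 -0.08 -0.03] op 0.454 q [-0.67  0.1   2.15  0.    0.89  1.21]
[-0.78854992 -0.13117089 -3.6910254 ]
[ 1.12924141 -0.69931078 -3.1081362 ]
[ 0.72114419 -0.42734386 -3.03012448]
```

```bash
python3 -c "
from h import *
F=[]
for i in range(8):
  c=cam('scene'); F.append(get_state()['contact_force'][2])
print(np.round(F,2),np.mean(F))
pose()
cv2.imwrite('pics/s2.png',cv2.resize(c['img'][130:300,180:330],None,fx=4,fy=3.5))"
```

```text
[-3.54 -3.73 -3.55 -3.23 -3.51 -3.08 -3.58 -2.97] -3.3970348481105574
t 4.08 p [ 0.4363 -0.2154  0.0621] yaw -17.57 z [-5.0e-04  1.5e-03 -1.0e+00] F [ 0.47 -0.35 -2.97] T [ 0.01 -0.03 -0.05] op 0.453 q [-0.67  0.1   2.15  0.    0.89  1.21]
```

View pics/w2.png

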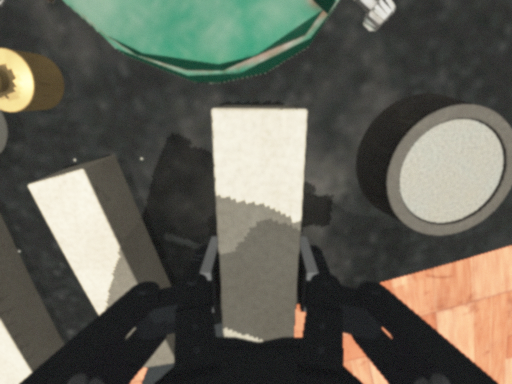

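View pics/s2.png

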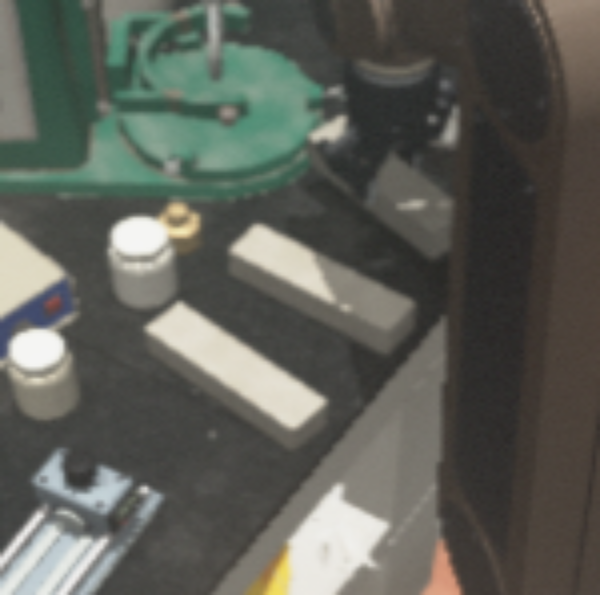

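Emit:
{"method": "move_arm", "body": {"linear": [[0,0.015,0.012],[0,0.024,0.014],[0,0.024,0.014],[0,0.024,0.014],[0,0.024,0.014],[0,0.024,0.014],[0,0.024,0.014],[0,0.024,0.014],[0,0.024,0.012],[0,0.024,0.01],[0.005,0.024,0],[0.01,0.024,0],[0.01,0.024,0],[0.01,0.024,0],[0.01,0.024,0],[0.01,0.024,0],[0.01,0.024,0],[0.01,0.024,0],[0.01,0.024,0],[0,0,0]], "twist": [[0,0,4],[0,0,5.5],[0,0,5.5],[0,0,5.5],[0,0,5.5],[0,0,5.5],[0,0,5.5],[0,0,5.5],[0,0,5.5],[0,0,5.5],[0,0,5.5],[0,0,5.5],[0,0,5.5],[0,0,5.5],[0,0,5.5],[0,0,5.5],[0,0,5.5],[0,0,5.5],[0,0,5.5],[0,0,0]]}}

```text
time: 5.75
eef_pos: [0.5197, 0.2539, 0.2013]
tcp_rot: [0.704, 0.71, 0.004, 0.002]
contact_force: [-0.4, -0.7, -2.9]
opening: 0.453
```

```bash
python3 - <<'E'
from h import *
pose()
c=cam('wrist'); save(c,'w3'); rects(c,.068,.085)
pose()
E
```

```text
t 5.75 p [0.5197 0.2539 0.2013] yaw 90.43 z [ 0.0072  0.0029 -1.    ] F [-0.41 -0.72 -2.88] T [-0.04  0.03 -0.01] op 0.453 q [0.28 0.11 1.86 0.   1.17 0.27]
[154.  15.] 2272 [0.4334 0.4004] [0.0242 0.0619] 89.75 z 0.0747
[442.  76.] 1341 [0.6717 0.3528] [0.0446 0.0799] 4.9 z 0.0771
[370.  81.] 583 [0.6218 0.3481] [0.0209 0.0693] 5.69 z 0.0755
[180. 239.] 1303 [0.4443 0.1874] [0.0685 0.0389] 5.91 z 0.0763
[420. 294.] 4529 [0.692  0.1072] [0.0823 0.1731] 77.66 z 0.0749
[354. 353.] 544 [0.6384 0.0294] [0.0298 0.0736] 35.65 z 0.0751
t 5.8 p [0.5188 0.2523 0.2009] yaw 90.27 z [ 5.4e-03  8.0e-04 -1.0e+00] F [-0.11  0.08 -3.71] T [-0.06  0.04  0.03] op 0.454 q [ 0.28  0.1   1.86 -0.    1.17  0.27]
```

View pics/w3.png

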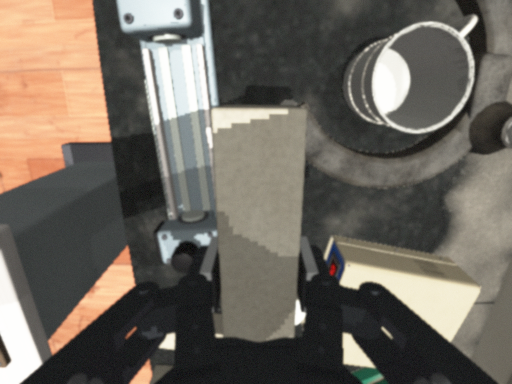

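```bash
python3 - <<'E'
from h import *
c=dict(np.load('wrist.npz'))
im=cv2.resize(c['img'][0:140,100:240],None,fx=5,fy=4.2,interpolation=cv2.INTER_CUBIC); cv2.imwrite('pics/z1.png',im)
im=cv2.resize(c['img'][140:280,100:240],None,fx=5,fy=4.2,interpolation=cv2.INTER_CUBIC); cv2.imwrite('pics/z2.png',im)
W=pts(c)
for v in (60,80,100,120,140,160,180,200): print(v,' '.join('%d:%d'%(u,1000*W[v,u,2]) for u in range(136,220,3)))
E
```

```text
60 136:0 139:-1 142:-1 145:31 148:32 151:25 154:18 157:18 160:23 163:22 166:22 169:20 172:19 175:18 178:18 181:18 184:23 187:22 190:22 193:19 196:18 199:32 202:31 205:24 208:16 211:15 214:13 217:-1
80 136:-1 139:0 142:-1 145:13 148:31 151:29 154:28 157:18 160:18 163:23 166:22 169:23 172:20 175:18 178:19 181:18 184:18 187:22 190:22 193:23 196:18 199:19 202:31 205:31 208:18 211:15 214:14 217:-1
100 136:-1 139:0 142:-1 145:-1 148:0 151:31 154:32 157:26 160:19 163:17 166:23 169:21 172:23 175:19 178:18 181:19 184:19 187:18 190:23 193:23 196:22 199:18 202:30 205:31 208:25 211:17 214:15 217:13
120 136:0 139:0 142:-1 145:0 148:0 151:0 154:31 157:31 160:28 163:19 166:19 169:24 172:23 175:23 178:18 181:18 184:18 187:19 190:19 193:23 196:23 199:19 202:20 205:32 208:31 211:214 214:214 217:215
140 136:0 139:0 142:-2 145:0 148:-1 151:0 154:-1 157:15 160:31 163:29 166:20 169:19 172:18 175:22 178:22 181:19 184:18 187:18 190:18 193:23 196:21 199:22 202:18 205:20 208:32 211:31 214:215 217:215Traceback (most recent call last):
  File "<stdin>", line 6, in <module>
  File "<stdin>", line 6, in <genexpr>
ValueError: cannot convert float NaN to integer
```

View pics/z1.png

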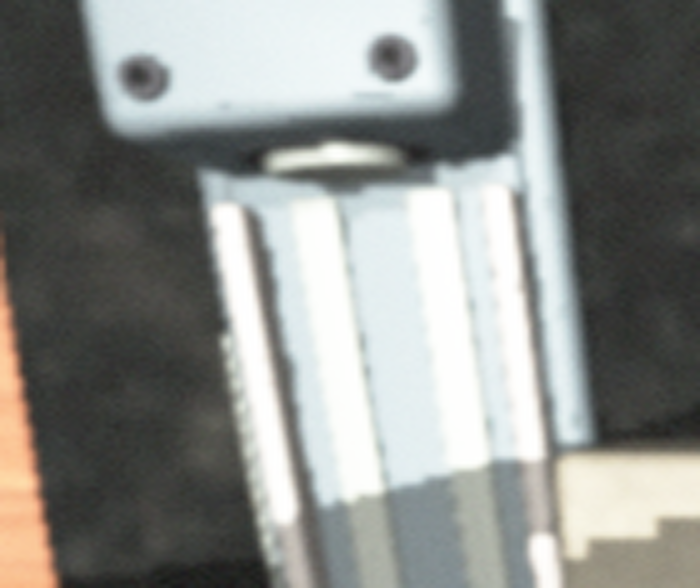

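View pics/z2.png

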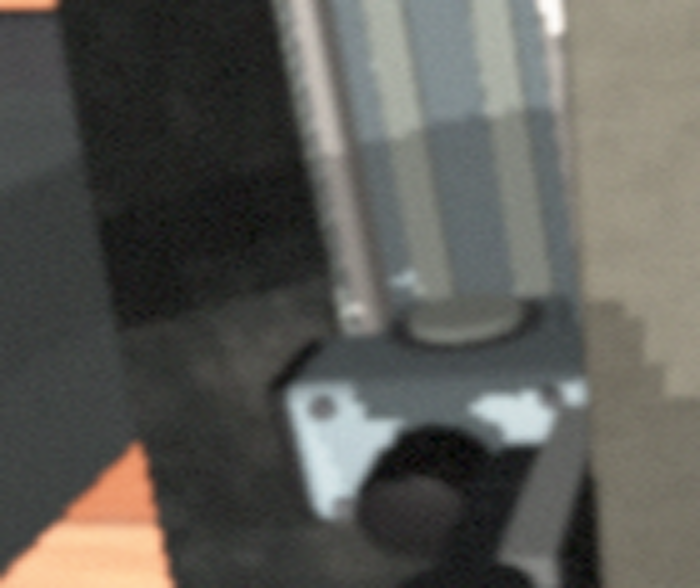

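```bash
python3 - <<'E'
from h import *
c=dict(np.load('wrist.npz')); W=pts(c)
S=W[46:190,130:215].reshape(-1,3); 
S=S[np.isfinite(S[:,2])]
d0=np.array([-0.07,0.9975]); n0=np.array([0.9975,0.07])
for lo,hi,nm in((.0295,.035,'fence'),(.0215,.026,'skid')):
    Q=S[(S[:,2]>lo)&(S[:,2]<hi)][:,:2]
    t=Q@n0; m=np.median(Q@n0); h,e=np.histogram(t,bins=np.arange(t.min(),t.max(),.002)); print(nm,np.c_[e[:-1].round(4),h].tolist())
    for sgn in(-1,1):
        mid=0.455
        q=Q[(t-mid)*sgn>0]
        if len(q)<20: continue
        # fit x = a + b*(y-.29)
        A=np.c_[np.ones(len(q)),q[:,1]-.29]; x=q[:,0]
        for _ in range(3):
            s=np.linalg.lstsq(A,x,rcond=None)[0]; r=x-A@s; k=abs(r)<2*r.std()+1e-4; A,x=A[k],x[k]
        print(sgn,len(x),s.round(4),'deg',np.degrees(np.arctan(s[1])).round(2),'std',r.std().round(4), 'y',q[:,1].min(),q[:,1].max())
for u,v in((160,38),(167,37),(167,39),(175,37),(190,212),(193,214),(193,216),(193,219),(200,214)): print(u,v,W[v,u].round(4))
E
```

```text
fence [[0.429, 101.0], [0.431, 248.0], [0.433, 299.0], [0.435, 153.0], [0.437, 0.0], [0.439, 0.0], [0.441, 0.0], [0.443, 0.0], [0.445, 0.0], [0.447, 0.0], [0.449, 0.0], [0.451, 0.0], [0.453, 0.0], [0.455, 0.0], [0.457, 0.0], [0.459, 0.0], [0.461, 0.0], [0.463, 0.0], [0.465, 0.0], [0.467, 0.0], [0.469, 0.0], [0.471, 0.0], [0.473, 0.0], [0.475, 0.0], [0.477, 0.0], [0.479, 0.0], [0.481, 0.0], [0.483, 171.0], [0.485, 255.0], [0.487, 227.0]]
-1 795 [ 0.4141 -0.0731] deg -4.18 std 0.0017 y 0.23477958283887979 0.38107522668636995
1 705 [ 0.467  -0.0569] deg -3.26 std 0.0016 y 0.2349071021678607 0.38321451896040576
skid [[0.4344, 197.0], [0.4364, 0.0], [0.4384, 0.0], [0.4404, 0.0], [0.4424, 147.0], [0.4444, 259.0], [0.4464, 246.0], [0.4484, 249.0], [0.4504, 236.0], [0.4524, 21.0], [0.4544, 0.0], [0.4564, 0.0], [0.4584, 0.0], [0.4604, 0.0], [0.4624, 0.0], [0.4644, 0.0], [0.4664, 168.0], [0.4684, 256.0], [0.4704, 257.0], [0.4724, 262.0], [0.4744, 240.0], [0.4764, 6.0], [0.4784, 0.0], [0.4804, 0.0], [0.4824, 0.0], [0.4844, 0.0], [0.4864, 0.0]]
-1 1158 [ 0.4285 -0.0679] deg -3.89 std 0.0027 y 0.23151861041685445 0.3838770912444486
1 1189 [ 0.4525 -0.0689] deg -3.94 std 0.0027 y 0.2316079250259943 0.384634966759596
160 38 [0.4306 0.3865 0.0554]
167 37 [0.4369 0.3874 0.0546]
167 39 [0.4363 0.386  0.053 ]
175 37 [0.4436 0.3877 0.0525]
190 212 [0.4424 0.2098 0.0396]
193 214 [0.4472 0.2101 0.0459]
193 216 [0.4484 0.2101 0.0513]
193 219 [0.449  0.2082 0.0551]
200 214 [0.455  0.2099 0.0455]
```

```bash
python3 - <<'E'
from h import *
s=pose(); c=cam('wrist'); W=pts(c); s=get_state()
R=Ro.from_quat(s['tcp_rot']).as_matrix(); L=(W-s['eef_pos'])@R
S=L[100:345,205:312].reshape(-1,3); S=S[np.isfinite(S[:,2])]
S=S[(S[:,2]>-.03)&(S[:,2]<-.005)]
print(np.percentile(S,[0.5,50,99.5],axis=0).round(4))
f=S[(S[:,0]>.02)&(S[:,0]<.078)]
xs=np.arange(.02,.078,.006)
for a in xs:
    q=f[(f[:,0]>=a)&(f[:,0]<a+.006)]; print(round(a,3),np.percentile(q[:,1],[1,99]).round(4),np.median(q[:,2]).round(4))
E
```

```text
t 5.8 p [0.5188 0.2523 0.2009] yaw 90.27 z [ 5.4e-03  8.0e-04 -1.0e+00] F [-0.11  0.08 -3.71] T [-0.06  0.04  0.03] op 0.454 q [ 0.28  0.1   1.86 -0.    1.17  0.27]
[[-0.0428 -0.0235 -0.0296]
 [ 0.0289 -0.0002 -0.0146]
 [ 0.0794  0.0234 -0.0085]]
0.02 [-0.0194  0.0197] -0.0145
0.026 [-0.0195  0.0195] -0.0146
0.032 [-0.0193  0.0195] -0.0146
0.038 [-0.0195  0.0196] -0.0146
0.044 [-0.0194  0.0197] -0.0146
0.05 [-0.0194  0.0196] -0.0146
0.056 [-0.0195  0.0197] -0.0146
0.062 [-0.0194  0.0196] -0.0146
0.068 [-0.0194  0.0197] -0.0146
0.074 [-0.0195  0.0198] -0.0146
```

Emit:
{"method": "move_arm", "body": {"linear": [[-0.007,0.004,0],[-0.014,0.008,-0.005],[-0.014,0.008,-0.01],[-0.014,0.008,-0.015],[-0.014,0.008,-0.015],[-0.01,0.006,-0.01],[-0.004,0.003,-0.01],[0,0,0],[0,0,0]], "twist": [[0,0.3,0.5],[0,0,0.7],[0,0,0.7],[0,0,0.7],[0,0,0.5],[0,0,0.5],[0,0,0],[0,0,0],[0,0,0]]}}

```text
time: 6.6
eef_pos: [0.4342, 0.2908, 0.1336]
tcp_rot: [0.687, 0.727, -0.002, -0.0]
contact_force: [0.1, 0.1, -1.8]
opening: 0.458
```

```bash
python3 -c "
from h import *
pose()"
```

```text
t 6.6 p [0.4342 0.2908 0.1336] yaw 93.2 z [-0.0026 -0.0024 -1.    ] F [ 0.06  0.13 -1.84] T [ 0.01 -0.02 -0.01] op 0.458 q [ 0.4   0.07  2.03 -0.    1.04  0.34]
```

Emit:
{"method": "move_arm", "body": {"linear": [[0.003,0.004,0],[0.0028,0.0037,0],[0,0,-0.01],[0,0,-0.015],[0,0,-0.015],[0,0,-0.008],[0,0,0],[0,0,0],[0,0,0]], "twist": [[0.14,-0.15,0.4],[0,0,0.3],[0,0,0],[0,0,0],[0,0,0],[0,0,0],[0,0,0],[0,0,0],[0,0,0]]}}

```text
time: 7.35
eef_pos: [0.4489, 0.2995, 0.0877]
tcp_rot: [0.684, 0.73, 0.006, 0.003]
contact_force: [0.6, 0.5, -3.0]
opening: 0.454
```

```bash
python3 -c "
from h import *
pose(); c=cam('wrist'); save(c,'w4'); pose()"
```

```text
t 7.35 p [0.4489 0.2995 0.0877] yaw 93.73 z [ 0.0122  0.0042 -0.9999] F [ 0.55  0.5  -2.96] T [-0.    0.    0.03] op 0.454 q [ 0.4   0.16  2.02 -0.    0.94  0.34]
t 7.4 p [0.449  0.2996 0.0879] yaw 93.73 z [ 0.0128  0.0045 -0.9999] F [ 0.06  0.17 -2.8 ] T [-0.03  0.02 -0.01] op 0.456 q [ 0.4   0.16  2.02 -0.    0.94  0.34]
```

View pics/w4.png

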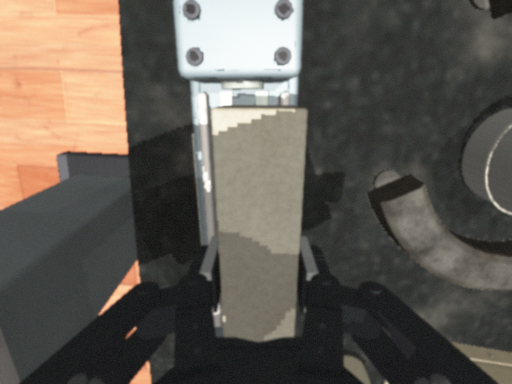

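Emit:
{"method": "move_arm", "body": {"linear": [[-0.005,0,-0.004],[-0.003,0,-0.004],[0,0,0],[0,0,0]], "twist": [[-0.2,0.6,0.1],[0,0.1,0.1],[0,0,0],[0,0,0]]}}

```text
time: 7.73
eef_pos: [0.4416, 0.3003, 0.0816]
tcp_rot: [0.682, 0.731, 0.002, 0.0]
contact_force: [0.8, -0.0, -3.4]
opening: 0.455
```

```bash
python3 -c "
from h import *
pose()"
```

```text
t 7.73 p [0.4416 0.3003 0.0816] yaw 93.96 z [ 0.0034  0.0025 -1.    ] F [ 0.8  -0.04 -3.37] T [ 0.03 -0.01  0.04] op 0.455 q [0.41 0.17 2.04 0.   0.94 0.34]
```

Emit:
{"method": "move_arm", "body": {"linear": [[-0.0015,-0.001,-0.006],[0,0,-0.006],[0,0,-0.006],[0,0,0],[0,0,0]], "twist": [[-0.1,0.2,0],[0,0.1,0],[0,0.1,0],[0,0,0],[0,0,0]]}}

```text
time: 8.15
eef_pos: [0.4399, 0.2993, 0.0619]
tcp_rot: [0.682, 0.731, -0.001, -0.002]
contact_force: [-0.1, 0.0, -2.4]
opening: 0.453
```

```bash
python3 - <<'E'
from h import *
s=pose(); c=cam('wrist'); save(c,'w5'); s=pose(); W=pts(c)
# bed lines ahead of the bar: skids near anvil, in tool frame
R=Ro.from_quat(s['tcp_rot']).as_matrix(); L=(W-s['eef_pos'])@R
m=(L[...,0]>.080)&(L[...,0]<.09)&(abs(L[...,1])<.04)
S=np.c_[W[m],L[m]]
for lo,hi in((.0215,.0265),(.0295,.035)):
    q=S[(S[:,2]>lo)&(S[:,2]<hi)]; print(lo,len(q)); 
    h,e=np.histogram(q[:,4],bins=np.arange(-.04,.0401,.002)); print([(round(a*1000),int(b)) for a,b in zip(e,h) if b])
cv2.imwrite('pics/w5z.png',cv2.resize(c['img'][60:160,160:340],None,fx=4,fy=4,interpolation=cv2.INTER_CUBIC))
E
```

```text
t 8.15 p [0.4399 0.2993 0.0619] yaw 93.97 z [-3.6e-03  8.0e-04 -1.0e+00] F [-0.15  0.   -2.39] T [-0.05  0.03  0.02] op 0.453 q [0.41 0.2  2.04 0.   0.9  0.33]
t 8.2 p [0.4397 0.2992 0.0618] yaw 93.97 z [-4.1e-03  6.0e-04 -1.0e+00] F [ 0.42 -0.   -3.33] T [ 0.    0.03 -0.04] op 0.459 q [0.41 0.2  2.04 0.   0.9  0.33]
0.0215 315
[(-28, 1), (-26, 9), (-18, 10), (-16, 30), (-14, 39), (-12, 29), (-10, 35), (-8, 5), (6, 10), (8, 31), (10, 35), (12, 30), (14, 35), (16, 5), (24, 11)]
0.0295 185
[(-32, 3), (-30, 26), (-28, 36), (-26, 26), (24, 31), (26, 35), (28, 28)]
```

View pics/w5z.png

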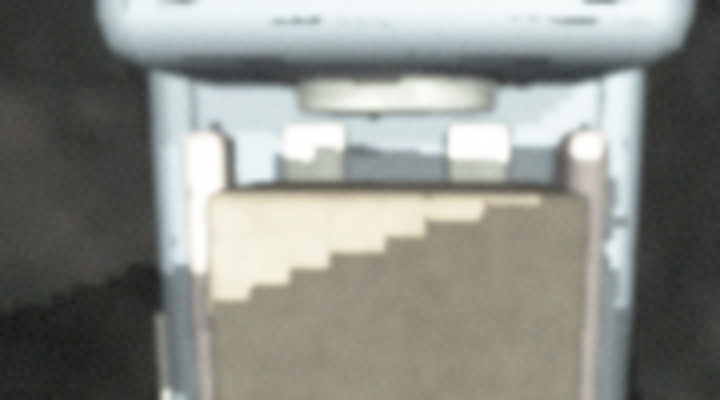

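Emit:
{"method": "move_arm", "body": {"linear": [[-0.0008,0,-0.003],[0,0,-0.003],[0,0,-0.003],[0,0,0],[0,0,0]], "twist": [[0,-0.2,0],[0,0,0],[0,0,0],[0,0,0],[0,0,0]]}}

```text
time: 8.62
eef_pos: [0.4392, 0.2993, 0.0521]
tcp_rot: [0.682, 0.731, 0.0, -0.0]
contact_force: [-0.1, 0.5, -3.1]
opening: 0.455
```

```bash
python3 -c "
from h import *
pose()"
```

```text
t 8.62 p [0.4392 0.2993 0.0521] yaw 93.97 z [ 4.e-04  8.e-04 -1.e+00] F [-0.13  0.46 -3.05] T [ 0.02 -0.01 -0.02] op 0.455 q [0.41 0.21 2.05 0.   0.88 0.34]
```

In the channel with no side contact. Down the last few mm.

Emit:
{"method": "move_arm", "body": {"linear": [[0,0,-0.0012],[0,0,-0.001],[0,0,0],[0,0,0]], "twist": [[0,0,0],[0,0,0],[0,0,0],[0,0,0]]}}

```text
time: 8.95
eef_pos: [0.4394, 0.2995, 0.0499]
tcp_rot: [0.682, 0.731, 0.001, -0.0]
contact_force: [-0.7, -0.5, -3.4]
opening: 0.456
```

```bash
python3 -c "
from h import *
pose()"
```

```text
t 8.95 p [0.4394 0.2995 0.0499] yaw 93.97 z [ 0.001   0.0011 -1.    ] F [-0.66 -0.51 -3.41] T [-0.03  0.03 -0.01] op 0.456 q [0.41 0.22 2.05 0.   0.88 0.34]
```

Emit:
{"method": "move_arm", "body": {"linear": [[0,0,-0.001],[0,0,-0.001],[0,0,0],[0,0,0]], "twist": [[0,0,0],[0,0,0],[0,0,0],[0,0,0]]}}

```text
time: 9.28
eef_pos: [0.4401, 0.2997, 0.0493]
tcp_rot: [0.682, 0.731, 0.001, 0.0]
contact_force: [-0.4, -0.7, -3.1]
opening: 0.456
```

```bash
python3 -c "
from h import *
pose()"
```

```text
t 9.28 p [0.4401 0.2997 0.0493] yaw 93.97 z [ 0.002   0.0014 -1.    ] F [-0.42 -0.67 -3.11] T [-0.03  0.01 -0.05] op 0.456 q [0.41 0.22 2.05 0.   0.87 0.34]
```

Emit:
{"method": "move_arm", "body": {"linear": [[-0.0005,0,-0.0015],[0,0,-0.001],[0,0,0],[0,0,0]], "twist": [[0,0.1,0],[0,0,0],[0,0,0],[0,0,0]]}}

```text
time: 9.62
eef_pos: [0.4405, 0.3, 0.0491]
tcp_rot: [0.682, 0.731, 0.001, -0.0]
contact_force: [0.2, -0.7, -2.8]
opening: 0.456
```

```bash
python3 -c "
from h import *
pose()"
```

```text
t 9.62 p [0.4405 0.3    0.0491] yaw 93.98 z [ 7.0e-04  1.2e-03 -1.0e+00] F [ 0.2  -0.66 -2.78] T [-0.02 -0.04  0.07] op 0.456 q [0.41 0.22 2.05 0.   0.88 0.34]
```

Emit:
{"method": "move_arm", "body": {"linear": [[-0.001,0,-0.003],[0,0,0],[0,0,0]], "twist": [[0,0,0],[0,0,0],[0,0,0]]}}

```text
time: 9.87
eef_pos: [0.4417, 0.3004, 0.0501]
tcp_rot: [0.682, 0.731, 0.001, 0.001]
contact_force: [-0.0, 0.6, -2.5]
opening: 0.455
```

```bash
python3 -c "
from h import *
pose()"
```

```text
t 9.87 p [0.4417 0.3004 0.0501] yaw 94.0 z [ 0.0032  0.001  -1.    ] F [-0.01  0.57 -2.49] T [-0.01 -0.02  0.07] op 0.455 q [ 0.41  0.22  2.04 -0.    0.88  0.34]
```

Emit:
{"method": "move_arm", "body": {"linear": [[-0.0015,0,-0.001],[-0.001,0,-0.001],[-0.0005,0,-0.001]], "twist": [[0,0.15,0],[0,0,0],[0,0,0]]}}

```text
time: 10.12
eef_pos: [0.4404, 0.3005, 0.049]
tcp_rot: [0.682, 0.731, 0.001, 0.001]
contact_force: [-2.3, -2.4, 7.0]
opening: 0.455
```

```bash
python3 -c "
from h import *
pose()
for i in range(3): cam('wrist'); s=pose()"
```

```text
t 10.12 p [0.4404 0.3005 0.049 ] yaw 94.02 z [ 3.5e-03  8.0e-04 -1.0e+00] F [-2.26 -2.44  7.04] T [-0.39  0.59 -0.04] op 0.455 q [ 0.41  0.22  2.05 -0.    0.87  0.34]
t 10.17 p [0.4404 0.3005 0.049 ] yaw 94.03 z [ 3.5e-03  8.0e-04 -1.0e+00] F [-1.62 -2.48  6.56] T [-0.38  0.4  -0.01] op 0.454 q [ 0.41  0.22  2.05 -0.    0.87  0.34]
t 10.22 p [0.4404 0.3005 0.049 ] yaw 94.03 z [ 3.5e-03  9.0e-04 -1.0e+00] F [-0.7  -1.69  5.83] T [-0.37  0.37 -0.06] op 0.459 q [ 0.41  0.22  2.05 -0.    0.87  0.34]
t 10.27 p [0.4404 0.3005 0.049 ] yaw 94.02 z [ 3.5e-03  9.0e-04 -1.0e+00] F [-1.92 -2.27  5.71] T [-0.37  0.34 -0.06] op 0.455 q [ 0.41  0.22  2.05 -0.    0.87  0.34]
```

Emit:
{"method": "move_arm", "body": {"linear": [[0,0,0],[0,0,0],[0,0,0],[0,0,0],[0,0,0.005],[0,0,0.015],[0,0,0.02],[0,0,0.025],[0,0,0.025],[0,0,0.02],[0,0,0]], "twist": [[0,0,0],[0,0,0],[0,0,0],[0,0,0],[0,0,0],[0,0,0],[0,0,0],[0,0,0],[0,0,0],[0,0,0],[0,0,0]], "grip": 0.68}}

```text
time: 11.18
eef_pos: [0.4375, 0.2999, 0.1615]
tcp_rot: [0.682, 0.732, -0.001, -0.0]
contact_force: [0.5, -0.2, 0.3]
opening: 0.678
```

```bash
python3 - <<'E'
from h import *
pose(); c=cam('wrist'); save(c,'w6'); rects(c,.058,.070); W=pts(c)
E
```

```text
t 11.18 p [0.4375 0.2999 0.1615] yaw 94.03 z [-1.7e-03 -4.0e-04 -1.0e+00] F [ 0.47 -0.24  0.28] T [-0.01 -0.03  0.01] op 0.678 q [0.41 0.05 2.   0.   1.1  0.34]
[262. 183.] 7877 [0.4401 0.2985] [0.0404 0.1602] 3.74 z 0.0633
[476. 144.] 660 [0.623  0.3551] [0.0706 0.0238] 82.21 z 0.0637
[259. 285.] 527 [0.4441 0.2045] [0.0705 0.0055] 2.72 z 0.0642
[482. 337.] 432 [0.7049 0.1453] [0.0037 0.0882] 77.86 z 0.0648
```

View pics/w6.png

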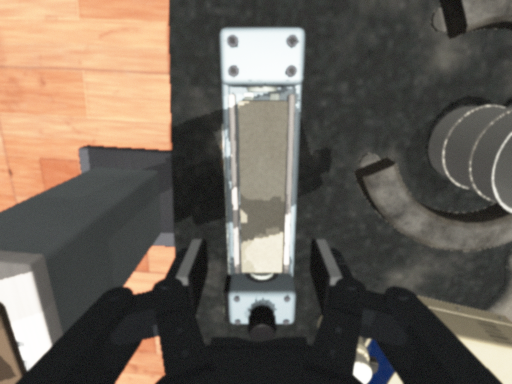

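Emit:
{"method": "move_arm", "body": {"linear": [[0.0005,-0.012,0],[0.001,-0.022,0],[0.001,-0.022,0],[0.001,-0.022,0],[0.001,-0.018,0],[0.001,-0.009,0],[0,0,0],[0,0,0]], "twist": [[0,0,0],[0,0,0],[0,0,0],[0,0,0],[0,0,0],[0,0,0],[0,0,0],[0,0,0]], "grip": 0.6, "force": 20}}

```text
time: 11.9
eef_pos: [0.4351, 0.1855, 0.1483]
tcp_rot: [0.681, 0.732, -0.01, -0.006]
contact_force: [0.3, 0.3, -0.9]
opening: 0.597
```

```bash
python3 - <<'E'
from h import *
pose(); c=cam('wrist'); save(c,'w7'); rects(c,.095,.115,60); rects(c,.058,.070); W=pts(c)
c=cam('top'); rects(c,.095,.115,20)
E
```

```text
t 11.9 p [0.4351 0.1855 0.1483] yaw 94.12 z [-0.0218 -0.0065 -0.9997] F [ 0.26  0.31 -0.91] T [-0.01 -0.06 -0.02] op 0.597 q [ 0.19 -0.06  2.13 -0.    1.09  0.12]
[279. 219.] 989 [0.4474 0.1865] [0.0248 0.0229] 19.23 z 0.1065
[280.  78.] 8860 [0.4418 0.2749] [0.0405 0.1132] 3.69 z 0.0633
[273. 178.] 354 [0.4437 0.2045] [0.0682 0.0022] 4.69 z 0.064
[453. 267.] 1113 [0.6182 0.1344] [0.0979 0.0472] 45.99 z 0.064
[377. 275.] 525 [0.5504 0.118 ] [0.0446 0.0179] 15.59 z 0.0632
[453. 122.] 33 [ 0.7713 -0.744 ] [0.0233 0.0115] 75.52 z 0.1055
[279. 158.] 37 [ 0.6324 -0.174 ] [0.0346 0.0129] 35.06 z 0.1101
[285. 175.] 35 [ 0.5774 -0.1923] [0.0169 0.0213] 13.87 z 0.1082
```

View pics/w7.png

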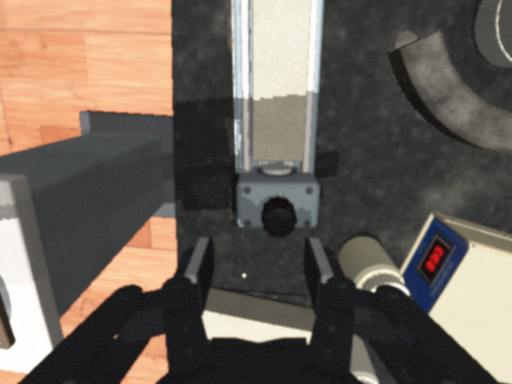

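Emit:
{"method": "move_arm", "body": {"linear": [[0.005,0.0005,0],[0.005,0.0005,0],[0,0,0],[0,0,0]], "twist": [[0.3,-0.7,0],[0,-0.4,0],[0,0,0],[0,0,0]]}}

```text
time: 12.33
eef_pos: [0.4463, 0.1897, 0.1486]
tcp_rot: [0.679, 0.734, 0.0, 0.0]
contact_force: [-0.3, 0.4, -0.4]
opening: 0.598
```

```bash
python3 -c "
from h import *
pose()"
```

```text
t 12.33 p [0.4463 0.1897 0.1486] yaw 94.41 z [ 2.e-04 -0.e+00 -1.e+00] F [-0.26  0.37 -0.36] T [-0.02 -0.02 -0.05] op 0.598 q [ 0.19 -0.04  2.11 -0.    1.07  0.12]
```

Emit:
{"method": "move_arm", "body": {"linear": [[0,-0.0015,-0.008],[0,-0.001,-0.01],[-0.001,0,-0.01],[-0.001,0,-0.008],[0,0,0],[0,0,0]], "twist": [[0,0,0],[0,0.15,0],[0,0.15,0],[0,0.1,0],[0,0,0],[0,0,0]]}}

```text
time: 12.83
eef_pos: [0.4432, 0.1876, 0.1078]
tcp_rot: [0.679, 0.734, -0.003, -0.003]
contact_force: [1.0, 0.8, -0.0]
opening: 0.603
```

```bash
python3 -c "
from h import *
pose()"
```

```text
t 12.83 p [0.4432 0.1876 0.1078] yaw 94.5 z [-9.4e-03 -3.0e-04 -1.0e+00] F [ 0.98  0.79 -0.04] T [0.04 0.02 0.06] op 0.603 q [0.19 0.02 2.14 0.   0.99 0.11]
```

Emit:
{"method": "move_arm", "body": {"linear": [[0.002,-0.001,-0.004],[0.001,0,-0.003],[0,0,0],[0,0,0]], "twist": [[0,-0.4,0],[0,0,0],[0,0,0],[0,0,0]]}}

```text
time: 13.17
eef_pos: [0.4464, 0.1864, 0.0998]
tcp_rot: [0.679, 0.734, -0.001, -0.001]
contact_force: [0.5, 0.6, -0.5]
opening: 0.603
```

```bash
python3 -c "
from h import *
pose()"
```

```text
t 13.17 p [0.4464 0.1864 0.0998] yaw 94.49 z [-2.2e-03 -4.0e-04 -1.0e+00] F [ 0.53  0.59 -0.52] T [-0.05  0.   -0.02] op 0.603 q [0.19 0.03 2.14 0.   0.97 0.11]
```

Aligned with the knob (0.4474, 0.1865). Closing gently.

Emit:
{"method": "move_arm", "body": {"linear": [[0,0,0],[0,0,0],[0,0,0],[0,0,0],[0,0,0],[0,0,0]], "twist": [[0,0,0],[0,0,0],[0,0,0],[0,0,0],[0,0,0],[0,0,0]], "grip": 0.1, "force": 20}}

```text
time: 13.67
eef_pos: [0.4482, 0.1865, 0.1006]
tcp_rot: [0.679, 0.734, 0.001, 0.001]
contact_force: [1.1, 0.7, -1.3]
opening: 0.266
```

```bash
python3 -c "
from h import *
pose()"
```

```text
t 13.67 p [0.4482 0.1865 0.1006] yaw 94.48 z [ 3.e-03  5.e-04 -1.e+00] F [ 1.11  0.68 -1.25] T [ 0.   -0.16  0.01] op 0.266 q [ 0.19  0.03  2.14 -0.    0.97  0.11]
```

Emit:
{"method": "move_arm", "body": {"linear": [[-0.0001,0.002,0],[-0.0001,0.002,0],[-0.0001,0.002,0],[-0.0001,0.002,0],[0,0,0]], "twist": [[0,0,0],[0,0,0],[0,0,0],[0,0,0],[0,0,0]]}}

```text
time: 14.08
eef_pos: [0.4476, 0.1944, 0.1006]
tcp_rot: [0.679, 0.734, 0.0, 0.001]
contact_force: [1.8, -0.4, -1.9]
opening: 0.268
```

```bash
python3 -c "
from h import *
pose()"
```

```text
t 14.08 p [0.4476 0.1944 0.1006] yaw 94.5 z [ 0.0024 -0.0017 -1.    ] F [ 1.79 -0.45 -1.85] T [-0.08 -0.13 -0.06] op 0.268 q [ 0.2   0.04  2.13 -0.    0.97  0.13]
```

Emit:
{"method": "move_arm", "body": {"linear": [[-0.0001,0.002,0],[-0.0001,0.002,0],[-0.0001,0.002,0],[0,0,0]], "twist": [[0,0,0],[0,0,0],[0,0,0],[0,0,0]]}}

```text
time: 14.42
eef_pos: [0.4472, 0.2002, 0.1006]
tcp_rot: [0.678, 0.735, -0.001, 0.002]
contact_force: [1.9, -1.6, -1.8]
opening: 0.268
```

```bash
python3 -c "
from h import *
pose()
c=cam('wrist'); save(c,'w8'); pose()"
```

```text
t 14.42 p [0.4472 0.2002 0.1006] yaw 94.55 z [ 0.0018 -0.0044 -1.    ] F [ 1.88 -1.63 -1.84] T [-0.1  -0.11 -0.06] op 0.268 q [ 0.22  0.04  2.13 -0.01  0.97  0.14]
t 14.47 p [0.4472 0.2002 0.1006] yaw 94.55 z [ 0.0018 -0.0042 -1.    ] F [ 1.42 -0.63 -1.32] T [-0.26 -0.11  0.  ] op 0.267 q [ 0.22  0.04  2.13 -0.01  0.97  0.14]
```

View pics/w8.png

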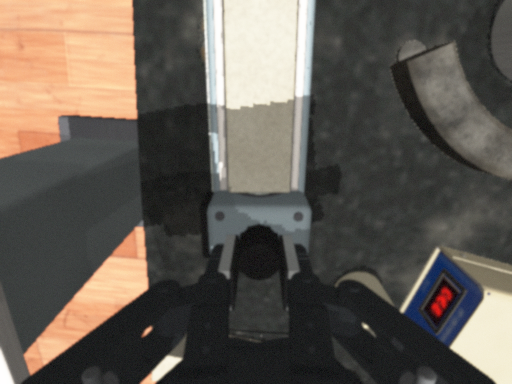

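Emit:
{"method": "move_arm", "body": {"linear": [[-0.0001,0.001,0],[-0.0001,0.001,0]], "twist": [[0.1,0,0],[0,0,0]]}}

```text
time: 14.63
eef_pos: [0.4471, 0.2018, 0.1006]
tcp_rot: [0.678, 0.735, -0.001, 0.002]
contact_force: [1.7, -3.5, -1.3]
opening: 0.264
```

```bash
python3 -c "
from h import *
pose()"
```

```text
t 14.63 p [0.4471 0.2018 0.1006] yaw 94.57 z [ 0.0019 -0.0034 -1.    ] F [ 1.75 -3.5  -1.32] T [-0.5  -0.11 -0.08] op 0.264 q [ 0.22  0.04  2.13 -0.    0.97  0.14]
```

Emit:
{"method": "move_arm", "body": {"linear": [[-0.0001,0.001,0],[-0.0001,0.001,0]], "twist": [[0,0,0],[0,0,0]]}}

```text
time: 14.8
eef_pos: [0.447, 0.2034, 0.1006]
tcp_rot: [0.678, 0.735, -0.001, 0.002]
contact_force: [1.7, -7.8, -0.5]
opening: 0.262
```

```bash
python3 -c "
from h import *
pose()"
```

```text
t 14.8 p [0.447  0.2034 0.1006] yaw 94.58 z [ 0.0019 -0.0048 -1.    ] F [ 1.72 -7.79 -0.46] T [-1.13 -0.14 -0.04] op 0.262 q [ 0.22  0.05  2.13 -0.01  0.97  0.15]
```

```bash
python3 -c "
from h import *
for i in range(3):
  c=cam('wrist'); pose()
save(c,'w9')"
```

```text
t 14.85 p [0.447  0.2034 0.1006] yaw 94.59 z [ 0.002  -0.0051 -1.    ] F [ 1.09 -5.07 -1.07] T [-0.72 -0.17  0.  ] op 0.268 q [ 0.22  0.05  2.13 -0.01  0.97  0.15]
t 14.9 p [0.447  0.2034 0.1006] yaw 94.58 z [ 0.0019 -0.0049 -1.    ] F [ 1.63 -4.07 -0.76] T [-0.74 -0.23 -0.  ] op 0.267 q [ 0.22  0.05  2.13 -0.01  0.97  0.15]
t 14.95 p [0.447  0.2034 0.1006] yaw 94.58 z [ 0.002  -0.0047 -1.    ] F [ 1.39 -4.81 -0.21] T [-0.76 -0.14  0.  ] op 0.266 q [ 0.22  0.05  2.13 -0.01  0.97  0.15]
```

Emit:
{"method": "move_arm", "body": {"linear": [[-0.0001,0.0012,0]], "twist": [[0,0,0]]}}

```text
time: 15.03
eef_pos: [0.447, 0.2035, 0.1006]
tcp_rot: [0.678, 0.735, -0.002, 0.003]
contact_force: [1.8, -10.2, -0.5]
opening: 0.269
```

```bash
python3 -c "
from h import *
pose()"
```

```text
t 15.03 p [0.447  0.2035 0.1006] yaw 94.64 z [ 0.0018 -0.0078 -1.    ] F [  1.83 -10.2   -0.48] T [-1.64 -0.19 -0.03] op 0.269 q [ 0.22  0.05  2.13 -0.01  0.97  0.15]
```

Emit:
{"method": "move_arm", "body": {"linear": [[0,0,0],[0,0,0],[0,0,0],[0,0,0],[0,0,0.008],[0,0,0.015],[0,0,0.02],[0,0,0.02],[0,-0.01,0.01],[0,-0.01,0],[0,0,0],[0,0,0]], "twist": [[0,0,0],[0,0,0],[0,0,0],[0,0,0],[0,0,0],[0,0,0],[0,0,0],[0,0,0],[0,0,0],[0,0,0],[0,0,0],[0,0,0]], "grip": 0.62}}

```text
time: 16.03
eef_pos: [0.4444, 0.1856, 0.1788]
tcp_rot: [0.678, 0.735, 0.0, -0.001]
contact_force: [1.3, -0.3, -0.1]
opening: 0.62
```

```bash
python3 - <<'E'
from h import *
pose(); c=cam('wrist'); save(c,'w10'); rects(c,.095,.115,60); rects(c,.058,.068); rects(c,.07,.085)
E
```

```text
t 16.03 p [0.4444 0.1856 0.1788] yaw 94.58 z [-8.0e-04  1.9e-03 -1.0e+00] F [ 1.27 -0.26 -0.07] T [ 0.05 -0.   -0.04] op 0.62 q [ 0.18 -0.09  2.1   0.    1.13  0.1 ]
[264. 184.] 797 [0.4464 0.2031] [0.0248 0.024 ] 4.4 z 0.1067
[264.  71.] 7039 [0.4409 0.2831] [0.0406 0.1143] 4.36 z 0.0633
[485.  35.] 465 [0.6243 0.3326] [0.0141 0.058 ] 32.82 z 0.0621
[414. 252.] 570 [0.6089 0.1261] [0.0824 0.0157] 69.02 z 0.0621
[356. 255.] 324 [0.5528 0.1198] [0.0401 0.0145] 6.83 z 0.0628
[498.  32.] 858 [0.6229 0.3318] [0.0126 0.0536] 31.33 z 0.0774
[260. 171.] 2609 [0.4443 0.2025] [0.0709 0.0391] 4.42 z 0.0767
[466. 290.] 9936 [0.6944 0.086 ] [0.1076 0.2201] 50.77 z 0.0751
[364. 273.] 913 [0.5575 0.1085] [0.0277 0.0419] 49.77 z 0.0798
```

View pics/w10.png

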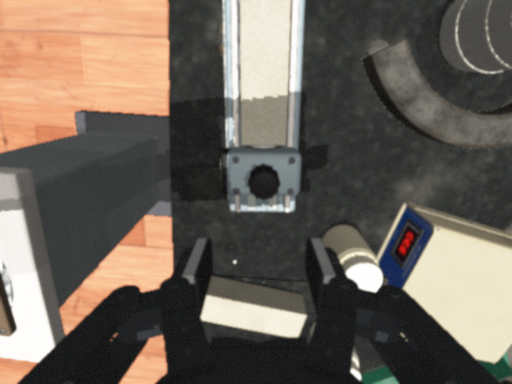

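Emit:
{"method": "move_arm", "body": {"linear": [[0,0.012,0.005],[0,0.024,0.008],[0,0.025,0.008],[0,0.025,0],[0,0.012,0],[0,0,0],[0,0,0]], "twist": [[0,0,0],[0,0,0],[0,0,0],[0,0,0],[0,0,0],[0,0,0],[0,0,0]]}}

```text
time: 16.67
eef_pos: [0.4401, 0.2903, 0.1945]
tcp_rot: [0.68, 0.734, -0.005, -0.005]
contact_force: [0.1, 0.1, 0.2]
opening: 0.62
```

```bash
python3 - <<'E'
from h import *
pose(); c=cam('wrist'); save(c,'w11'); rects(c,.058,.068); rects(c,.07,.085)
im=np.hstack([cv2.resize(c['img'][70:130,210:320],None,fx=3.5,fy=3.5),cv2.resize(c['img'][230:290,210:320],None,fx=3.5,fy=3.5)]); cv2.imwrite('pics/w11z.png',im)
t=cam('top'); save(t,'t2')
E
```

```text
t 16.67 p [0.4401 0.2903 0.1945] yaw 94.38 z [-1.410e-02  3.000e-04 -9.999e-01] F [0.07 0.06 0.24] T [ 0.04 -0.04  0.01] op 0.62 q [0.39 0.01 1.97 0.01 1.17 0.31]
[261. 158.] 6626 [0.4392 0.3061] [0.0405 0.1599] 4.2 z 0.0634
[451. 133.] 313 [0.6191 0.3523] [0.0592 0.0146] 87.5 z 0.0619
[465. 312.] 446 [0.7041 0.1459] [0.0029 0.1409] 78.01 z 0.0631
[262.  49.] 3693 [0.432  0.4092] [0.0612 0.0395] 3.94 z 0.0748
[465. 133.] 843 [0.6271 0.3549] [0.078  0.0307] 81.36 z 0.0777
[258. 262.] 1791 [0.444  0.2036] [0.0707 0.0399] 4.81 z 0.0764
[478. 337.] 2545 [0.722  0.1279] [0.0584 0.1624] 50.74 z 0.0748
[378. 373.] 611 [0.6053 0.0495] [0.039  0.0646] 38.74 z 0.0752
```

View pics/w11.png

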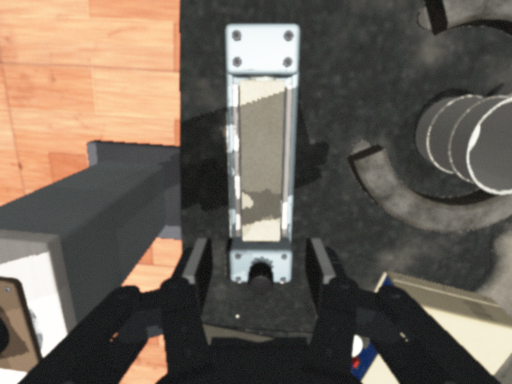

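View pics/t2.png

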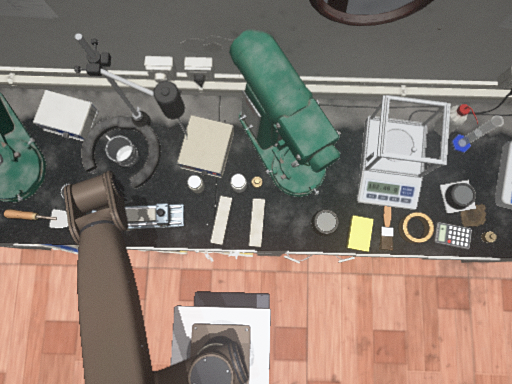

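View pics/w11z.png

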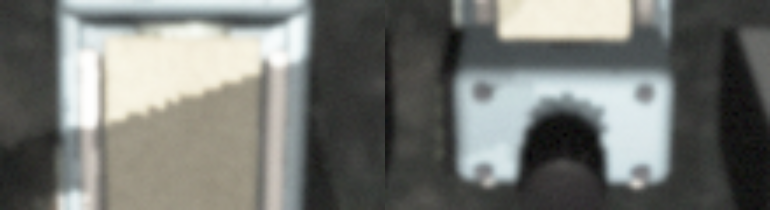

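```bash
python3 - <<'E'
from h import *
c=dict(np.load('wrist.npz')); W=pts(c)
C=np.array([.4392,.3061]); d=np.array([-np.sin(np.radians(4)),np.cos(np.radians(4))])
for u in (256,262,268):
  print(u,'anvil',[(v,round(1000*float((W[v,u,:2]-C)@d),1),round(1000*float(W[v,u,2]))) for v in range(68,86)])
  print(u,'head',[(v,round(1000*float((W[v,u,:2]-C)@d),1),round(1000*float(W[v,u,2]))) for v in range(232,256)])
E
```

```text
256 anvil [(68, 89.0, 74), (69, 88.1, 75), (70, 87.3, 75), (71, 86.6, 74), (72, 85.8, 74), (73, 85.0, 73), (74, 84.5, 70), (75, 83.7, 69), (76, 83.4, 61), (77, 82.9, 55), (78, 82.0, 55), (79, 81.1, 56), (80, 80.0, 62), (81, 79.1, 63), (82, 78.3, 63), (83, 77.4, 63), (84, 76.6, 63), (85, 75.7, 64)]
256 head [(232, -69.1, 64), (233, -70.6, 63), (234, -72.3, 62), (235, -72.9, 63), (236, -74.5, 63), (237, -75.8, 62), (238, -76.7, 63), (239, -78.2, 62), (240, -79.0, 63), (241, -82.7, 59), (242, -83.0, 60), (243, -83.9, 61), (244, -83.6, 64), (245, -82.8, 67), (246, -84.1, 67), (247, -83.4, 70), (248, -83.2, 73), (249, -84.2, 73), (250, -84.1, 75), (251, -84.6, 76), (252, -86.1, 76), (253, -86.5, 77), (254, -87.9, 77), (255, -89.1, 77)]
262 anvil [(68, 88.9, 75), (69, 88.1, 75), (70, 87.3, 75), (71, 86.6, 74), (72, 85.7, 75), (73, 85.1, 73), (74, 84.3, 72), (75, 83.7, 70), (76, 83.4, 61), (77, 82.9, 56), (78, 82.0, 56), (79, 81.1, 56), (80, 79.9, 63), (81, 79.1, 64), (82, 78.3, 62), (83, 77.5, 62), (84, 76.6, 63), (85, 75.7, 64)]Traceback (most recent call last):
  File "<stdin>", line 6, in <module>
ValueError: cannot convert float NaN to integer
```

```bash
python3 -c "
from h import *
pose(); print(sign_off())"
```

```text
t 16.77 p [0.4402 0.2894 0.1944] yaw 94.3 z [-1.420e-02  3.000e-04 -9.999e-01] F [-0.42  0.32 -0.65] T [-0.01 -0.01 -0.04] op 0.62 q [0.39 0.01 1.97 0.01 1.17 0.31]
the job is handed in; nothing more can be done
None
```

The lightweight bar is in the comparator's channel, snug between the head and the anvil. I handed the job in at 16.8 s; sign-off gives no verdict.

**Finding the bar:** I lifted the bar nearest the mould, at about (0.437, -0.217), and it read 3.40 N, or about 0.35 kg. That is in the lightweight range, so I did not lift the other two. They stayed where they were on the worktop.

**Placing it:** I laid the bar on the strips and let go. Its top then measured 63 mm above the worktop, against 64 mm expected.

**Closing the head:** I pinched the knob at 20 N and slid the head up in 1–2 mm steps. I stopped when a 1.2 mm step moved the tool only 0.1 mm at about 10 N. Then I released the knob and lifted clear.

**Last checks:**
- **Head travel:** the knob moved 16.6 mm, which leaves the faces about 160–161 mm apart, so the head should read about 35 mm.
- **Bar angle:** the bar lies within about 0.5° of the bed's line.
- **Anvil end:** the pictures show the bar against the anvil with at most about 1 mm of gap. The cameras cannot resolve it finer than that, so the final contact rests on the force reading.
- **Small disagreement:** the cameras put the bar's slide at 7.6 mm, against about 8.7 mm expected. This is within the 2 mm calibration.
- **Bystanders:** in the last overhead picture none of them had visibly moved.

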